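Return the metal samples to their outline pads

ROBOT

A 7-joint arm with a two-finger parallel gripper is mounted at the origin on a cart in front of the work surface, level with it; the furniture and walls round the work are solid. World frame = base frame: x ahead of the robot, y to its left, z up, the work surface at z = 0. Lengths are in m, angles in rad, forces in N, time in s.
With the tool pointing down it reaches from about 0.4 to 0.85 m from the base axis. Payload 6.9 kg.
Tool frame: the origin (TCP) lies midway between the tips of the shut fingers; the grasp point (between the pads) lies behind it (ctrl.pinch_z is the z of the grasp point in the tool frame, in m); z points along the fingers, y is the line along which they close (so a half turn about z gives the same grasp; the last joint's range is limited). The gripper opens to 85 mm and grips with 20 to 120 N. Pads are 22 mm wide; open, the fingers measure 114 mm over their backs; the gripper's body (76 mm by 85 mm) begins 54 mm behind the grasp point. The pads swing forward as they close: fully open they stand 13 mm farther back than shut.
Start: joints at [1.351, 0.507, -0.238, 1.5, 0.126, 1.149, -0.155], TCP at [0.199, -0.592, 0.231] pointing down, gripper open.
Joint ranges: [-3.08, 3.08], [-0.24, 2.05], [-1.43, 1.35], [0, 2.5], [-1.52, 4.66], [0.17, 1.96], [-2.89, 2.89]. Speed limits (rad/s): [2.39, 2.39, 3.14, 3.14, 3.14, 3.14, 3.14].

INTERFACE

Orientations are given as a unit quaternion [w, x, y, z].
In Python, from station import ctrl, get_state, vision, ticket, models gives the robot as it stands. Calls block until the motion is done:
- ctrl.movep(position, orientation): joint-space move of the TCP to a pose.
- ctrl.movel(position, frame=None, max_speed=0.15): straight line of the TCP; frame=None keeps the orientation; max_speed is the mean speed in m/s.
- ctrl.set_joints(angles): joint-space move.
- ctrl.ungrasp() and ctrl.close_gripper(force=None): open the fingers fully, or close them until they stop; force is the grip in N (None keeps the last).
- ctrl.pause(seconds).
- ctrl.ik(position, orientation): joint angles nearest the present ones, or None.
- get_state(): the state.
- vision.grab_frame(name): name is "scene" or "top" or "wrist"; returns (picture, depth): 400x640x3 uint8, blue, green, red; 400x640 float32, m along the optical axis (not along the pixel's ray), 0 where there is no reading.
- vision.camera_info(name): a dict with "mtx" (3x3 intrinsics, pixels), "R" (3x3) and "t" (3): a world point X has camera coordinates R X + t; the wrist camera has in their place "hand_eye" (4x4, takes a point from camera to tool coordinates, whose origin is the TCP and whose axes are the flange's). Camera axes: x right, y down, z forward; pixel columns grow to the right and rows downward; lengths in m; the calibration is good to about 2 mm. A picture is of the moment at which its call begins: read the wrist's pose just before it. camera_info takes no time and is no camera call.
A pose or a line that the arm cannot do raises ctrl.Unreachable and nothing moves.
- ticket.close_job(): hands the job in; it is judged then, once.
Trained networks look in the newest picture that a camera, given by its name, has taken for a name from the list of things; names that differ only in an ending like _2 or _b are one class to them, and where a whole thing is asked for, a point or a joint stands for the part that bears it (a point fixed in the world has none). Each returns a list of dicts, best first, with "p" (0 to 1); they miss things now and then, are a little off and sometimes report something else, mostly with a low value. They report only what shows in the picture. A call takes as long as a camera call. They do not tell look-alikes from the thing itself.
- models.recognise(camera, target): "point" ([column, row] in pixels, amid what is visible of it).
- models.masks_of(camera, target): "mask" (400x640 bool, what is visible of it) and "point" ([column, row] in pixels, amid what is visible of it).
The state is a dict: "time": time; "qpos": joint angles; "qd": joint speeds; "tau": joint torques, N m; "tcp_pos": TCP position; "eef_rot": TCP orientation; "contact_force": force on the tool from outside, world axes, zero at the start; "wrist_torque": the same for the moment, N m; "width": finger opening in m; "gripper_force": force on a finger pad.
Only numpy, scipy, OpenCV 4.12 (cv2) and the standard library are available. Lean on these libraries where they do the work, as an engineer would, in place of code of your own. Each camera call takes 0.05 s, during which the arm holds its last target. There are 200 camera calls.

TASK

The four loose pale grey metal samples on the bench (the plain rod, the flanged bush, the gear and the flat round test block) must go back on the pads that bear their outlines: set each sample, the same way up as it stands now, centred on the dark outline of its own shape and size. Do not shift the black loupe or the red-capped tube standing among them.

Things in the scene. Friction and masses are not known exactly. Their poses are not given: they have to be found in the camera images.
- rod_mid (a point): plain turned rod sample, standing upright, 18 mm diameter, 42 mm tall, about 0.1 kg; the point is its centre, 21 mm above its underside; z up along its axis. Grasp it across the diameter.
- bush_mid (a point): flanged bush sample (short sleeve with a hole in the top), flange 31 mm diameter at the bottom, narrower above, 25 mm tall, about 0.1 kg; the point is its centre, 12.5 mm above its underside; z up. Grasp it across the flange, with the fingertips close to the surface it stands on.
- gear_mid (a point): small gear sample lying flat, 45 mm over the teeth, toothed ring 10 mm high, with a narrow hub up to 17 mm, about 0.1 kg; the point is the centre of the toothed ring, 5 mm above its underside; z up. Grasp it across the teeth, with the fingertips close to the surface it lies on.
- block_mid (a point): flat round hardness test block, a disc of 58 mm diameter, 15 mm thick, about 0.3 kg; the point is its centre, 7.5 mm above its underside; z up. Grasp it across the rim.
- pad_rod_top (a point): fixed square pale metal pad, 80 x 80 x 5 mm, lying on the bench, may be turned up to 0.3 rad, with a small solid dark round spot, 19 mm diameter, flat in its middle; the point is the centre of the pad's top face (5 mm above the bench), z up. This is the place of the rod.
- pad_bush_top (a point): fixed square pale metal pad, 80 x 80 x 5 mm, lying on the bench, may be turned up to 0.3 rad, with a dark ring, 32 mm outside and 19 mm inside diameter, flat in its middle; the point is the centre of the pad's top face (5 mm above the bench), z up. This is the place of the bush.
- pad_gear_top (a point): fixed square pale metal pad, 80 x 80 x 5 mm, lying on the bench, may be turned up to 0.3 rad, with a dark toothed gear outline, 47 mm across with a small light dot in the centre, flat in its middle; the point is the centre of the pad's top face (5 mm above the bench), z up. This is the place of the gear.
- pad_block_top (a point): fixed square pale metal pad, 80 x 80 x 5 mm, lying on the bench, may be turned up to 0.3 rad, with a large solid dark round spot, 59 mm diameter, flat in its middle; the point is the centre of the pad's top face (5 mm above the bench), z up. This is the place of the test block.
- loupe_mid (a point): loose bystander, to be left where it is: black waisted stand loupe, 39 mm diameter, 32 mm tall; the point is its centre, 16 mm above its underside.
- tube_mid (a point): loose bystander, to be left where it is: pale upright tube with a red cap, 24 mm diameter, 60 mm tall; the point is its centre, 30 mm above its underside.
There are look-alikes about, which are no part of the job. Of the things that look like the part that bears bush_mid, take the one that is nearest to the robot's base at the start.

How it is judged:
At the end, for the whole second after the job is handed in: Each of the four samples rests at rest on its own pad, upright as it was at first (within 0.1 rad), flat on the pad's top (height within 3 mm), its centre within 10 mm horizontally of the pad's centre; rod, bush, gear and test block each on the pad with its own outline (horizontal distance between rod_mid and pad_rod_top below 0.01 m and z of rod_mid in the frame of pad_rod_top between 0.018 and 0.024 m and angle between each of rod_mid, bush_mid, gear_mid, block_mid's own z axis and vertical below 0.1 rad and linear speed of each of rod, bush, gear, block below 0.02 m/s and horizontal distance between bush_mid and pad_bush_top below 0.01 m and z of bush_mid in the frame of pad_bush_top between 0.0095 and 0.0155 m and horizontal distance between gear_mid and pad_gear_top below 0.01 m and z of gear_mid in the frame of pad_gear_top between 0.002 and 0.008 m and horizontal distance between block_mid and pad_block_top below 0.01 m and z of block_mid in the frame of pad_block_top between 0.0045 and 0.0105 m); the robot touches nothing.
It fails at once if the black loupe is moved by more than 25 mm (distance of loupe_mid from where it was at the start of the episode above 0.025 m).
It fails at once if the red-capped tube is moved by more than 25 mm (distance of tube_mid from where it was at the start of the episode above 0.025 m).
It also fails if it takes over 136 s, if anything falls off the work surface, if the arm or the gripper's body presses on something with over 40 N, if the wrist force passes 120 N, or if a joint passes its speed limit or range.

## Working session

There is one attempt and no reset: what is moved stays moved. The work goes in short steps, each a Python script; the robot and the scene stay as the last script left them, time stands still between calls to the robot, and variables do not carry over. Pictures are saved under pics/ and viewed, at most 14 in all, crops included, and the job is handed in when it is done.

```bash
mkdir -p pics; ls; python3 - <<'E'
from station import ctrl,get_state,vision,ticket,models
import cv2,numpy as np
for n in("scene","top"):
    im,d=vision.grab_frame(n);cv2.imwrite(f"pics/{n}0.png",im);np.save(f"pics/{n}0_d.npy",d)
    i=vision.camera_info(n);print(n,i)
print(vision.camera_info("wrist"));print(ctrl.pinch_z,get_state())
E
```

```text
pics
scene {'mtx': array([[481.96526287,   0.        , 319.94560237],
       [  0.        , 481.96526287, 196.40068819],
       [  0.        ,   0.        ,   1.        ]]), 'R': array([[-0.59044498, -0.80677236, -0.02220539],
       [-0.37903194,  0.30147902, -0.87489725],
       [ 0.71253738, -0.50816214, -0.48379927]]), 't': array([0.34913419, 0.27502138, 0.84830869])}
top {'mtx': array([[501.84398275,   0.        , 315.82561338],
       [  0.        , 501.84398275, 205.6589855 ],
       [  0.        ,   0.        ,   1.        ]]), 'R': array([[ 0.00477236, -0.99996392, -0.00702711],
       [-0.9883927 , -0.00364985, -0.15187679],
       [ 0.15184566,  0.00767036, -0.98837445]]), 't': array([0.0098096 , 0.56819074, 1.09900224])}
{'mtx': array([[300.42181474,   0.        , 319.12075035],
       [  0.        , 300.42181474, 199.96081449],
       [  0.        ,   0.        ,   1.        ]]), 'hand_eye': array([[-3.97536975e-04, -9.64061155e-01, -2.65680131e-01,
         6.66335904e-02],
       [ 9.99999589e-01, -1.66738161e-04, -8.91263593e-04,
        -8.22761675e-05],
       [ 8.1
[... 179 characters left out ...]
1, 'qpos': array([ 1.35147641,  0.50824375, -0.23752118,  1.50102891,  0.12573034,
        1.14888659, -0.15480547]), 'qd': array([-0.00147734, -0.00219009, -0.00056243, -0.0019913 ,  0.00030514,
        0.00043982, -0.00060671]), 'tau': array([-5.12603583e-03, -6.21841908e+01, -2.19481654e+00, -2.50211030e+01,
        1.25999877e-02,  7.73999520e-03, -3.34085271e-06]), 'tcp_pos': array([ 0.19923687, -0.59192683,  0.23052383]), 'eef_rot': array([-7.72093135e-04,  9.86839414e-01,  1.61701422e-01, -1.56929964e-04]), 'contact_force': array([ 0.53523907, -0.94195944, -0.50346751]), 'wrist_torque': array([-0.03464491,  0.02971671,  0.02480445]), 'gripper_force': 0.0, 'width': 0.08553887528370178}
```

View pics/top0.png

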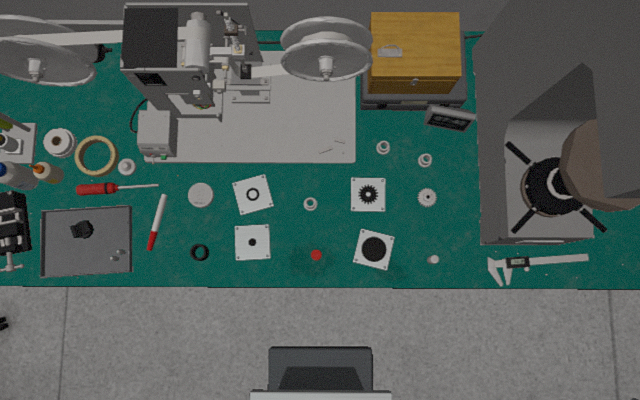

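View pics/scene0.png

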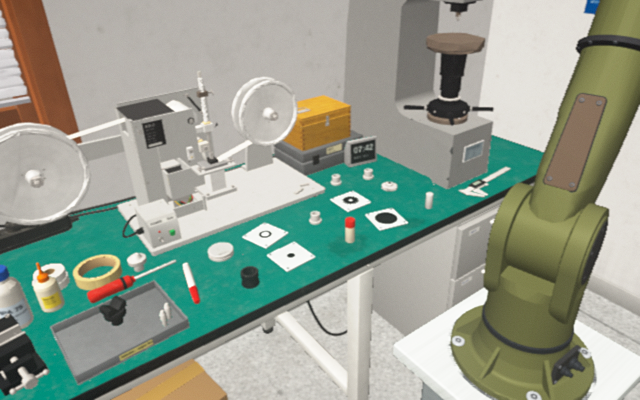

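```bash
cat > h.py <<'E'
from station import ctrl,get_state,vision,ticket,models
import cv2,numpy as np
from scipy.spatial.transform import Rotation as Ro
def cam(n):
    i=vision.camera_info(n); return i["mtx"],i["R"],i["t"]
def ray(K,R,t,p,z):
    """world point at height z seen at pixel p"""
    v=R.T@np.linalg.inv(K)@np.array([p[0],p[1],1.]); o=-R.T@t
    return o+v*(z-o[2])/v[2]
def wcam():
    i=vision.camera_info("wrist");s=get_state();H=i["hand_eye"]
    q=s["eef_rot"];Rt=Ro.from_quat([q[1],q[2],q[3],q[0]]).as_matrix()
    Rc=Rt@H[:3,:3];o=Rt@H[:3,3]+s["tcp_pos"]
    return i["mtx"],Rc.T,-Rc.T@o
E
python3 - <<'E'
from h import *
vision.grab_frame("top");K,R,t=cam("top")
for n,z in dict(rod_mid=.021,bush_mid=.0125,gear_mid=.01,block_mid=.0075,pad_rod_top=.005,pad_bush_top=.005,pad_gear_top=.005,pad_block_top=.005,loupe_mid=.016,tube_mid=.03).items():
    try:
        for r in models.recognise("top",n): print(n,round(r["p"],2),np.round(r["point"]),ray(K,R,t,r["point"],z).round(3))
    except Exception as e: print(n,e)
E
```

```text
rod_mid 0.41 [431. 257.] [ 0.453 -0.251  0.021]
bush_mid 0.62 [381. 149.] [ 0.71  -0.143  0.012]
bush_mid 0.45 [423. 161.] [ 0.682 -0.241  0.012]
gear_mid 0.65 [427. 195.] [ 0.6   -0.249  0.01 ]
block_mid 0.62 [199. 194.] [0.6   0.288 0.008]
pad_rod_top 0.59 [251. 243.] [0.485 0.162 0.005]
pad_bush_top 0.91 [252. 195.] [0.599 0.163 0.005]
pad_gear_top 0.85 [368. 195.] [ 0.599 -0.11   0.005]
pad_block_top 0.96 [375. 249.] [ 0.472 -0.124  0.005]
pad_block_top 0.71 [316. 251.] [0.468 0.012 0.005]
loupe_mid 0.53 [201. 248.] [0.471 0.277 0.016]
tube_mid 0.67 [316. 254.] [0.46  0.012 0.03 ]
```

The bush candidates in the top view are (310,204), (383,148) and (425,160), plus a white knob at (127,167). (310,204), at about (0.58, 0.03), is clearly nearest the base. I'll confirm that in an enlarged crop and refine positions from the masks.

```bash
python3 - <<'E'
from h import *
im=cv2.imread("pics/top0.png")
c=[(310,204),(383,148),(425,160),(127,167),(433,259),(427,197)]
T=[cv2.resize(im[y-20:y+20,x-20:x+20],(260,260),interpolation=cv2.INTER_CUBIC) for x,y in c]
cv2.imwrite("pics/cand.png",np.vstack([np.hstack(T[:3]),np.hstack(T[3:])]))
K,R,t=cam("top");ds=np.load("pics/top0_d.npy")
for p in c: print(p,ray(K,R,t,p,.0125).round(3))
E
```

```text
(310, 204) [0.577 0.026 0.012]
(383, 148) [ 0.712 -0.147  0.012]
(425, 160) [ 0.683 -0.246  0.012]
(127, 167) [0.664 0.461 0.012]
(433, 259) [ 0.45  -0.257  0.012]
(427, 197) [ 0.594 -0.248  0.012]
```

View pics/cand.png

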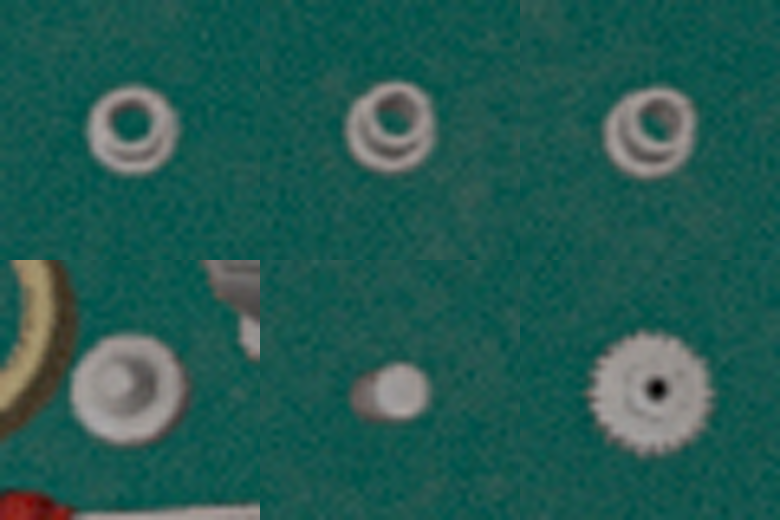

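The first three tiles are identical bushes. The one at (310,204) is nearest the base at 0.58 m (the others are over 0.72 m), so I'll take that one. The gear is at (427,197) and the rod at (433,259). First move: survey the pads with the wrist camera.

```bash
cat >> h.py <<'E'
import json
DOWN=[0,1,0,0]
def dark(im,K,R,t,guess,rad=.036,z=.005):
    """centre and diameter of the dark outline on a pad near guess"""
    g=cv2.cvtColor(im,cv2.COLOR_BGR2GRAY)
    v,u=np.mgrid[:400,:640];M=np.linalg.inv(K)
    d=np.stack([u,v,np.ones_like(u)],-1)@M.T@R;o=-R.T@t
    P=o+d*((z-o[2])/d[...,2])[...,None]
    near=(np.hypot(P[...,0]-guess[0],P[...,1]-guess[1])<rad)&(g<.5*np.percentile(g[np.hypot(P[...,0]-guess[0],P[...,1]-guess[1])<rad],95))
    n,l,s,c=cv2.connectedComponentsWithStats(near.astype(np.uint8))
    k=1+np.argmax(s[1:,4]);q=P[l==k][:,:2].astype(np.float32)
    c,r=cv2.minEnclosingCircle(q);return np.array(c),2*r
PADS=dict(rod=(.485,.162),bush=(.599,.163),gear=(.599,-.11),block=(.472,-.124))
E
python3 - <<'E'
from h import *
im=cv2.imread("pics/top0.png")
for n,g in PADS.items(): print("top",n,dark(im,*cam("top"),g))
for k,(p,ns) in enumerate([((.52,-.117,.2),("gear","block")),((.54,.16,.2),("rod","bush"))]):
    ctrl.movep(list(p),DOWN);C=wcam();im,d=vision.grab_frame("wrist");cv2.imwrite(f"pics/w{k}.png",im)
    for n in ns: print("wrist",n,dark(im,*C,PADS[n]))
    print(get_state()["time"],get_state()["tcp_pos"])
E
```

```text
top rod (array([0.48796219, 0.16091768]), 0.016865713521838188)
top bush (array([0.6014806 , 0.16268174]), 0.02974347583949566)
top gear (array([ 0.60240483, -0.11023313]), 0.04414691403508186)
top block (array([ 0.47304529, -0.12183826]), 0.0568716935813427)
wrist gear (array([ 0.598481  , -0.10934266]), 0.04623529314994812)
wrist block (array([ 0.46938142, -0.12136914]), 0.057202961295843124)
2.7667 [ 0.51990178 -0.11815026  0.19994324]
wrist rod (array([0.4844386, 0.1612763]), 0.016862832009792328)
wrist bush (array([0.59732085, 0.16285622]), 0.030259674414992332)
3.8917 [0.54055334 0.15748315 0.19984848]
```

```bash
cat >> h.py <<'E'
PADW=dict(rod=(.4848,.1612),bush=(.598,.1628),gear=(.599,-.1095),block=(.4698,-.1215))
OBJ=dict(rod=(.453,-.252),bush=(.577,.026),gear=(.598,-.249),block=(.6,.288))
#        top band of the point cloud, TCP height over the surface
BAND=dict(rod=(.034,.050),bush=(.018,.032),gear=(.006,.022),block=(.009,.022))
TIP=dict(rod=.008,bush=.0025,gear=.002,block=.0005)
def hover(x,y,z):
    ctrl.movep([x,y,z],DOWN);ctrl.pause(.3)
def locate(n,guess,rad=.04,z0=0.,save=None):
    C=wcam();im,d=vision.grab_frame("wrist");K,R,t=C
    if save: cv2.imwrite(save,im)
    v,u=np.mgrid[:400,:640]
    P=((np.stack([u,v,np.ones_like(u)],-1)@np.linalg.inv(K).T)*d[...,None]-t)@R
    h=P[...,2]-z0
    ok=(d>0)&(np.hypot(P[...,0]-guess[0],P[...,1]-guess[1])<rad)&(h>BAND[n][0])&(h<BAND[n][1])
    ok=cv2.morphologyEx(ok.astype(np.uint8),cv2.MORPH_OPEN,np.ones((2,2)))
    l,s=cv2.connectedComponentsWithStats(ok)[1:3];k=1+np.argmax(s[1:,4])
    c,r=cv2.minEnclosingCircle(P[l==k][:,:2].astype(np.float32))
    print(n,np.round(c,4),"dia",round(2*r,4),"h",np.median(h[l==k]).round(4));return np.array(c)
def pick(n):
    c=locate(n,OBJ[n],save=f"pics/see_{n}.png") if 0 else None
def grasp(n,c,force=35):
    hover(*c,.11);ctrl.movel([*c,TIP[n]],max_speed=.12);ctrl.pause(.2)
    ctrl.close_gripper(force=force);s=get_state();print("width",s["width"],s["gripper_force"],s["tcp_pos"],s["contact_force"],s["time"])
def place(n,clear=.0008):
    p=PADW[n];s=get_state()["tcp_pos"]
    ctrl.movel([s[0],s[1],.13],max_speed=.15)
    print("lifted width",get_state()["width"])
    hover(*p,.13)
    ctrl.movel([*p,.04+.005+TIP[n]],max_speed=.12);ctrl.movel([*p,.005+TIP[n]+clear],max_speed=.04);ctrl.pause(.3)
    print("down",get_state()["tcp_pos"],get_state()["contact_force"])
    ctrl.ungrasp();ctrl.pause(.2);ctrl.movel([*p,.15],max_speed=.12);print(get_state()["time"])
E
sed -i '/^def pick/,+1d' h.py
python3 - <<'E'
from h import *
for n in("bush","block"):
    x,y=OBJ[n];hover(x,y,.12);print(get_state()["tcp_pos"]);c=locate(n,(x,y),save=f"pics/see_{n}.png");
    hover(*c,.12);locate(n,c)
E
```

```text
[0.57723687 0.02706409 0.12065893]
bush [0.5991 0.0275] dia 0.0894 h 0.0239
bush [0.6087 0.028 ] dia 0.1134 h 0.0237
[0.60058072 0.28652069 0.1200815 ]
block [0.6132 0.2821] dia 0.1086 h 0.0142
block [0.6252 0.2745] dia 0.1097 h 0.0143
```

View pics/see_block.png

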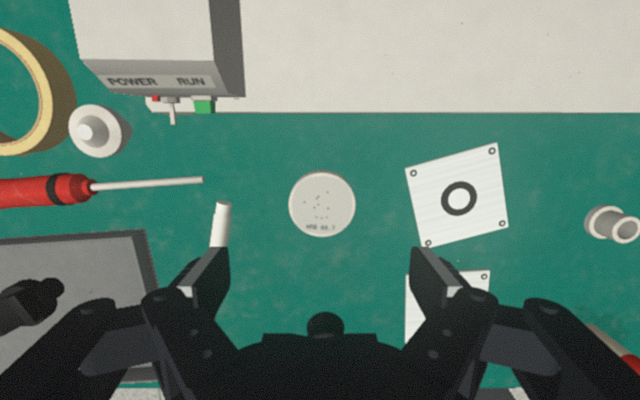

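The block shows at (322,205), with the bush pad at (458,199) to its right and the pen at (220,225) to its left, so the fingers are clear. The enclosing-circle bug comes from the morphology shifting the mask onto no-depth pixels, so I'll fix that.

```bash
sed -i 's/k=1+np.argmax(s\[1:,4\])$/k=1+np.argmax(s[1:,4]);l=np.where(okk,l,0)/; s/    ok=cv2.morph/    okk=ok;ok=cv2.morph/' h.py
python3 - <<'E'
from h import *
n="block";x,y=OBJ[n];c=locate(n,(x,y));hover(*c,.12);c=locate(n,c)
if np.hypot(c[0]-x,c[1]-y)<.015: grasp(n,c)
E
```

```text
block [0.5943 0.284 ] dia 0.0585 h 0.0143
block [0.5945 0.2842] dia 0.0587 h 0.0143
width 0.05618091600056313 36.734341979026794 [0.59463137 0.28433208 0.00113115] [-0.31053129  0.04975792  5.27059252] 10.3417
```

```bash
python3 - <<'E'
from h import *
place("block")
hover(*OBJ["bush"],.12);c=locate("bush",OBJ["bush"]);hover(*c,.12);c=locate("bush",c)
E
```

```text
lifted width 0.056350754518880566
down [ 0.4698665  -0.12155836  0.00636724] [ 0.75700269 -0.46136852 -4.07132309]
17.475
bush [0.5755 0.0263] dia 0.0242 h 0.0239
bush [0.5756 0.0264] dia 0.0242 h 0.0239
```

```bash
python3 - <<'E'
from h import *
C=wcam();c=locate("bush",OBJ["bush"]);grasp("bush",c)
if get_state()["width"]>.025: place("bush")
hover(*PADW["bush"],.15);locate("bush",PADW["bush"],z0=.005,save="pics/bp.png")
E
```

```text
bush [0.5756 0.0266] dia 0.0244 h 0.0239
width 0.02764684615399537 34.3652943597408 [0.57562259 0.02658533 0.00281802] [-1.44467882  0.60300235  5.65033184] 21.6167
lifted width 0.02777780498965931
down [0.59810468 0.16279517 0.00844495] [ 1.61736677  0.55385395 -1.7159276 ]
27.925
bush [0.5979 0.1626] dia 0.0243 h 0.0239
```

View pics/bp.png

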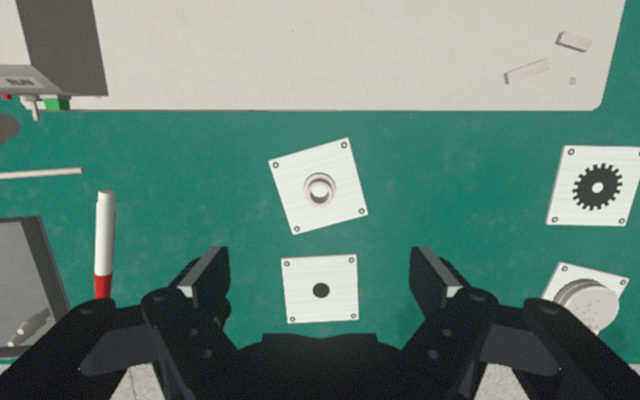

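The bush sits centred on its pad at (319,188). The block, at (587,303) on the edge of the frame, needs a closer look.

```bash
python3 - <<'E'
from h import *
hover(*PADW["block"],.15);locate("block",PADW["block"],z0=.005,save="pics/kp.png")
hover(*OBJ["gear"],.12);c=locate("gear",OBJ["gear"]);hover(*c,.12);c=locate("gear",c,save="pics/gp.png")
E
```

```text
block [ 0.4697 -0.1219] dia 0.0582 h 0.0142
gear [ 0.5914 -0.2487] dia 0.0443 h 0.0094
gear [ 0.5913 -0.2485] dia 0.0441 h 0.0094
```

View pics/kp.png

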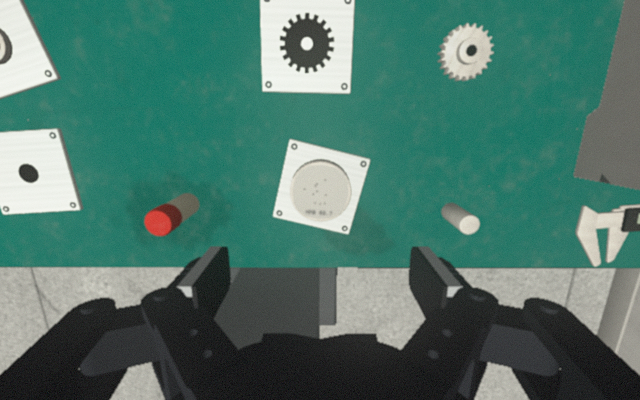

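The block is centred on its pad at (322,187), and the tube at (160,220) still stands where it was. Now the gear, then the rod at (460,220).

```bash
python3 - <<'E'
from h import *
c=locate("gear",OBJ["gear"]);grasp("gear",c)
if get_state()["width"]>.037:
    place("gear");hover(*PADW["gear"],.15);locate("gear",PADW["gear"],z0=.005)
    x,y=OBJ["rod"];hover(x,y,.12);c=locate("rod",(x,y));hover(*c,.12);c=locate("rod",c);print(get_state()["time"])
E
```

```text
gear [ 0.5915 -0.2486] dia 0.0443 h 0.0094
width 0.042775117381807275 34.99782085418701 [ 0.59159592 -0.24864052  0.00248712] [-1.14156119  0.97037745  6.75728139] 34.1
lifted width 0.04263740771692404
down [ 0.59906089 -0.10950892  0.00788461] [ 0.15488552 -0.14943993 -0.54677303]
40.325
gear [ 0.5991 -0.1105] dia 0.044 h 0.0094
rod [ 0.4456 -0.2539] dia 0.0184 h 0.041
rod [ 0.4456 -0.2537] dia 0.0185 h 0.041
42.7083
```

```bash
python3 - <<'E'
from h import *
c=locate("rod",OBJ["rod"]);grasp("rod",c)
if get_state()["width"]>.01:
    place("rod");hover(*PADW["rod"],.16);locate("rod",PADW["rod"],z0=.005,save="pics/rp.png")
    hover(.5,-.117,.25)
    cv2.imwrite("pics/fin_w.png",vision.grab_frame("wrist")[0])
    ctrl.movep([.3,-.4,.3],DOWN);ctrl.pause(.5);im=vision.grab_frame("top")[0]
    cv2.imwrite("pics/fin.png",cv2.resize(im[120:300,60:500],(792,324),interpolation=cv2.INTER_CUBIC))
E
```

```text
rod [ 0.4457 -0.2541] dia 0.0184 h 0.041
width 0.017014895943762244 34.073540568351746 [ 0.44570213 -0.2541934   0.00809364] [ 0.1121982  -0.64357065  1.8798551 ] 45.1333
lifted width 0.01691562989446812
down [0.48488218 0.16122853 0.01395206] [ 0.78947102 -0.559275   -0.49638719]
52.3167
rod [0.4848 0.161 ] dia 0.0185 h 0.041
```

View pics/fin.png

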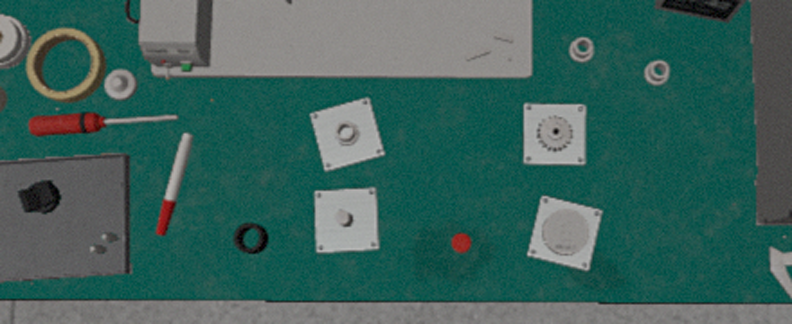

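View pics/rp.png

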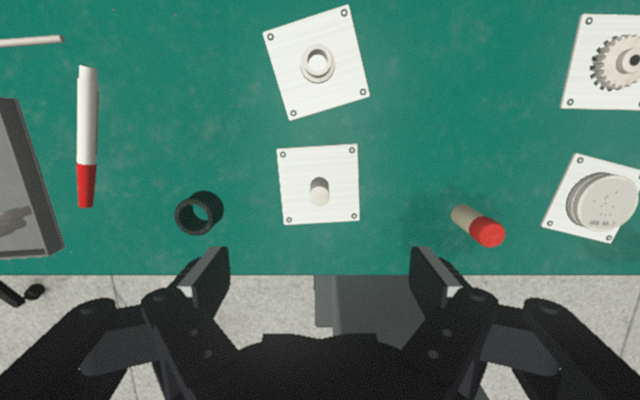

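In the wide picture all four samples are centred on their pads: bush (346,132), gear (555,133), rod (346,219) and block (565,232). The loupe (250,238) and tube (460,242) have not moved. The wrist view shows the rod upright at (319,190), so I'm handing the job in.

```bash
python3 -c "
from h import *
print(get_state()['time'],ticket.close_job())"
```

```text
the job is handed in; nothing more can be done
56.2583 None
```

The rod, bush, gear and test block are each on their own pad, about 1 mm or less from the pad centres measured by the wrist camera; the loupe and tube look unmoved, and I handed the job in at 56 s (no verdict was returned).

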